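# Rack and wedge set-top boxes for socket soldering

### The job

Get the slim set-top boxes on the bench ready for soldering: swing the magnifier lamp clear of the wooden rack, then slide every box, sockets up, fully down into a slot of its own. Then lock them by driving the wooden wedge into the tapered gap between the rack's sliding wall and its sloped fence until the wall clamps the boxes tight, and last swing the lamp back over the middle of the rack's slots. Leave the other things on the bench as they are.

Things in the scene. Friction and masses are not known exactly. Their poses are not given: they have to be found in the camera images.
- box1_center (a point): slim black set-top box, slab 110 x 75 x 20 mm, 0.18 kg, standing on its long narrow edge, socket panel up (brass sockets up to 9 mm proud near both ends). Point: middle of the slab, 37.5 mm above its underside; y along the 110 mm length, x across the 20 mm thickness, z up. All boxes are alike; may be absent.
- box2_center (a point): slim black set-top box, slab 110 x 75 x 20 mm, 0.18 kg, standing on its long narrow edge, socket panel up (brass sockets up to 9 mm proud near both ends). Point: middle of the slab, 37.5 mm above its underside; y along the 110 mm length, x across the 20 mm thickness, z up. All boxes are alike; may be absent.
- box3_center (a point): slim black set-top box, slab 110 x 75 x 20 mm, 0.18 kg, standing on its long narrow edge, socket panel up (brass sockets up to 9 mm proud near both ends). Point: middle of the slab, 37.5 mm above its underside; y along the 110 mm length, x across the 20 mm thickness, z up. All boxes are alike; may be absent.
- box4_center (a point): slim black set-top box, slab 110 x 75 x 20 mm, 0.18 kg, standing on its long narrow edge, socket panel up (brass sockets up to 9 mm proud near both ends). Point: middle of the slab, 37.5 mm above its underside; y along the 110 mm length, x across the 20 mm thickness, z up. All boxes are alike; may be absent.
- rack_middle (a point): wooden rack: point on top of its base board (10 mm above the bench), below the middle of the four slots. Axes: x along the row of slots, away from the robot; y along the boxes' length, towards the sliding wall; z up. Base board reaches x -175 to +110, y -76 to +120 mm (+99 nearer than x -110). Two grooved walls, x -105 to +105, 50 mm tall over the base board plus 12 mm of roof-shaped lead-ins on the ribs between grooves.
- rack: the same rack: fixed wall with groove bottoms at y = -55, rib faces -47, outer face -63 mm from rack_middle; sliding wall with groove bottoms at y = +60, rib faces +52, plain outer face +70 mm when its joint reads 0. Grooves 22 mm wide, open at the top. Origin under the base board, 10 mm towards the robot from rack_middle; same axes.
- rack_wall (a joint): travel of the sliding wall towards the fixed wall, m: 0 = wide open (5 mm of play along a box), about 0.005 = clamped on the ends of the boxes. Starts at 0 to 0.0015. Guided, stays where left, about 2.5 N of friction. Only the wedge can hold it tight.
- fence_mouth (a point): on the rack: bottom of the fixed fence's inner face at its end near the robot, 10 mm above the bench. Fence 26 mm tall, runs 70 mm from here along rack +x; its inner face slopes 1 in 6 towards the sliding wall: the gap is 17 mm wide here (wall open) and narrows away from the robot. The wedge goes in tip first along +x, straight face to the wall, sloped face to the fence.
- wedge_center (a point): loose waxed beech wedge (friction about 0.3), 95 long x 26 mm tall. Point: its middle, 13 mm above the underside. x runs from the butt (-47.5 mm) to the thin tip (+47.5). Straight face at y = -11.4. Other side slopes 1 in 6 from 12 mm thick at the tip to 22.8 mm at x = -17.5; behind that a 30 mm long butt with parallel sides, 22.8 mm thick.
- wedge: the same wedge, origin on its underside. Driven home it lies on the base board along the rack, its middle about x = -92, y = +76 mm from rack_middle, the butt sticking out of the gap, jammed by friction. Best driven by pushing on the butt's end along the fence (8 to 20 N), so that it is free to follow both faces.
- lamp_arm (a joint): swivel of the magnifier lamp's arm about its upright post, rad, 0 to 2.7: grows clockwise seen from above, away from the rack to the middle of the bench's far side. The head starts over the rack; it is over the rack's middle at about 0.3 (varies a little), well out of the way of rack and boxes once the arm points to the robot's left (about 2.2 to 2.5). Light friction, stays where left.
- lamp_pivot (a point): on the axis of the lamp's post, at arm height (190 mm), beyond the far end of the rack. Foot 88 mm across, post 20 mm thick.
- lamp_knob (a point): middle of the upright black knob on the lamp's arm (22 mm diameter, 40 mm tall, its top at 248 mm above the bench), 115 mm from the post's axis: the place to grasp and swing the lamp. The arm (18 mm wide) is below it, top at 208 mm.
- lamp_head (a point): centre of the round lamp head with its lens (110 mm diameter, 186 to 208 mm above the bench), 196 mm from the post's axis, on the same arm.
- slot1 (a point): centre of a slot on the base board, where the middle of a clamped box's underside comes to stand; slots are 46 mm apart, slot1 nearest the robot. Same axes as rack_middle.
- slot2 (a point): centre of a slot on the base board, where the middle of a clamped box's underside comes to stand; slots are 46 mm apart, slot1 nearest the robot. Same axes as rack_middle.
- slot3 (a point): centre of a slot on the base board, where the middle of a clamped box's underside comes to stand; slots are 46 mm apart, slot1 nearest the robot. Same axes as rack_middle.
- slot4 (a point): centre of a slot on the base board, where the middle of a clamped box's underside comes to stand; slots are 46 mm apart, slot1 nearest the robot. Same axes as rack_middle.
- flux: brown glass bottle, 38 mm diameter, 85 mm tall; not part of the job. Origin under its base.
- mug: white mug, 76 mm wide, 85 mm tall; not part of the job. Origin under its base.
- dish: small aluminium screw dish, 72 mm wide, 16 mm tall; not part of the job. Origin under its base.
- spool: solder spool, 52 mm diameter, 35 mm tall, standing; not part of the job. Origin under its base.
- meter: yellow multimeter lying flat, 140 x 75 x 34 mm; not part of the job. Origin under its middle.

How it is judged:
On the way, in this order (a step that is already met when the one before it is completed fails the run):
1. the lamp head is swung clear of the rack (horizontal distance between lamp_head and rack_middle above 0.2 m), for 0.2 s.
2. every box stands fully down in a slot of its own ((horizontal distance between box1_center and slot1 below 0.008 m or horizontal distance between box1_center and slot2 below 0.008 m or horizontal distance between box1_center and slot3 below 0.008 m or horizontal distance between box1_center and slot4 below 0.008 m) and z of each of box1_center, box2_center, box3_center, box4_center in the frame of rack_middle below 0.041 m and angle between each of box1_center, box2_center, box3_center, box4_center's own z axis and vertical below 0.06 rad and angle between the y axis of each of box1_center, box2_center, box3_center, box4_center and the y axis of rack_middle, either way round below 0.06 rad and (horizontal distance between box2_center and slot1 below 0.008 m or horizontal distance between box2_center and slot2 below 0.008 m or horizontal distance between box2_center and slot3 below 0.008 m or horizontal distance between box2_center and slot4 below 0.008 m) and (horizontal distance between box3_center and slot1 below 0.008 m or horizontal distance between box3_center and slot2 below 0.008 m or horizontal distance between box3_center and slot3 below 0.008 m or horizontal distance between box3_center and slot4 below 0.008 m) and (horizontal distance between box4_center and slot1 below 0.008 m or horizontal distance between box4_center and slot2 below 0.008 m or horizontal distance between box4_center and slot3 below 0.008 m or horizontal distance between box4_center and slot4 below 0.008 m)), for 0.2 s.
3. the wedge is driven in and the sliding wall clamps the boxes (all of step 2 and value of joint rack_wall above 0.0042 m and x of wedge_center in the frame of rack_middle above -0.1065 m and y of wedge_center in the frame of rack_middle between 0.068 and 0.085 m and z of wedge_center in the frame of rack_middle below 0.017 m and angle between the x axis of wedge_center and the x axis of rack_middle, either way round below 0.08 rad and contact force between wedge and rack_wall above 1 N), for 0.2 s.
4. the lamp head is back over the middle of the rack (horizontal distance between lamp_head and rack_middle below 0.05 m), for 0.2 s.
At the end, for the whole second after the job is handed in: Every box upright on the base board in a slot of its own (within 8 mm of its clamped place, underside within 3 mm, 0.06 rad); wedge in the gap pressing on the sliding wall (over 1 N), which has closed at least 4.2 mm; lamp head within 50 mm of over the rack's middle; at rest (all of step 3 and horizontal distance between lamp_head and rack_middle below 0.05 m and linear speed of wedge below 0.02 m/s and velocity of joint lamp_arm between -0.05 and 0.05 rad/s); the robot touches nothing.
It fails at once if a bystander is shoved more than 60 mm or knocked over (distance of any of flux, mug, dish, spool, meter from where it was at the start of the episode above 0.06 m or angle between any of flux, mug's own z axis and vertical above 0.6 rad).
Of box1, box2, box3, box4 only 2 to 4 are there at a start; the rules pass over those that are not, and their reading is None.
At some moment in a run one of wedge may be knocked a few centimetres aside while the robot is not near it.
It also fails if it takes over 210 s, if anything falls off the work surface, if the arm or the gripper's body presses on something with over 40 N, if the wrist force passes 120 N, or if a joint passes its speed limit or range.

### The arm

A 6-joint arm with a two-finger parallel gripper is mounted at the origin on the work surface. World frame = base frame: x ahead of the robot, y to its left, z up, the work surface at z = 0. Lengths are in m, angles in rad, forces in N, time in s.
With the tool pointing down it reaches from about 0.25 to 0.725 m from the base axis. Payload 4 kg.
Tool frame: the origin (TCP) lies between the finger pads; the fingertips stand 8 mm ahead of it and the grasp point (between the pads) lies 11 mm behind it; z points along the fingers, y is the line along which they close (so a half turn about z gives the same grasp; the last joint's range is limited). The gripper opens to 85 mm and grips with 20 to 120 N. Pads are 22 mm wide; open, the fingers measure 114 mm over their backs; the gripper's body (76 mm by 85 mm) begins 54 mm behind the grasp point. The pads swing forward as they close: fully open they stand 13 mm farther back than shut.
Start: joints at [1.318, 0.241, 0.005, 1.335, 0, 1.571], TCP at [0.125, 0.484, 0.239] pointing down, gripper open.
Joint ranges: [-2.72, 2.72], [-1.05, 1.87], [-1.09, 1.28], [-1.99, 2.15], [-1.42, 1.44], [-3.14, 3.14]. Speed limits (rad/s): [2.79, 2.79, 3.14, 3.14, 3.14, 3.14].

### API

Orientations are given as a unit quaternion [x, y, z, w].
In Python, from workcell import status, viewer, bot gives the robot as it stands.
- The arm moves only by the tool servo_tool, never from a script. Its argument "commands" is a list of rows, each a list of 5 numbers: the finger opening in mm, from 0 to 85.4, then the shift along the tool's x, y, z in mm, then the turn about the tool's z in rad. A call has 1 to 20 rows; each row shifts and turns the commanded pose from where the row before left it, along the tool's axes as they then stand; what a row does not reach is not made up. A row lasts 1/8 s, in which the tool goes at most 62.5 mm and 10.7 degrees, less where a joint would pass 70% of its speed; a pose out of reach is approached as far as the arm can. A call is refused whole if a number of a shift passes 62.5 or a number of a turn 0.188, either way. A call with a gripper value outside its range is refused whole. The fingers move at their own pace and stop on an object; the grip force is fixed at half the most. Time passes only in rows, so rows that do not move let the fingers close. It gives the time, the measured TCP pose, the force, the opening and the grip force at its end, in the units of the state.
- status.get_obs(): the state, without advancing time (a new reading comes with each control period).
- viewer.camera(name): name is "scene" or "top" or "wrist"; returns (picture, depth): 420x560x3 uint8, red, green, blue; 420x560 float32, m along the optical axis (not along the pixel's ray), 0 where there is no reading.
- viewer.get_calibration(name): a dict with "camera_matrix" (3x3 intrinsics, pixels), "R" (3x3) and "t" (3): a world point X has camera coordinates R X + t; the wrist camera has in their place "T_tool_cam" (4x4, takes a point from camera to tool coordinates, whose origin is the TCP and whose axes are the flange's). Camera axes: x right, y down, z forward; pixel columns grow to the right and rows downward; lengths in m; the calibration is good to about 2 mm. A picture is of the moment at which its call begins: read the wrist's pose just before it. get_calibration takes no time and is no camera call.
- bot.job_done(): hands the job in; it is judged then, once.
Trained networks look in the newest picture that a camera, given by its name, has taken for a name from the list of things; names that differ only in an ending like _2 or _b are one class to them, and where a whole thing is asked for, a point or a joint stands for the part that bears it (a point fixed in the world has none). Each returns a list of dicts, best first, with "p" (0 to 1); they miss things now and then, are a little off and sometimes report something else, mostly with a low value. They report only what shows in the picture. A call takes as long as a camera call.
- viewer.masks_of(camera, label): "mask" (420x560 bool, what is visible of it) and "pixel" ([row, column] in pixels, amid what is visible of it).
- viewer.spot_point(camera, label): "pixel" ([row, column] in pixels: a listed point, or the origin of a listed thing).
The state is a dict: "clock": time; "joint_pos": joint angles; "joint_vel": joint speeds; "tau": joint torques, N m; "eef_pos": TCP position; "tool_rot": TCP orientation; "ft_force": force on the tool from outside, world axes, zero at the start; "ft_torque": the same for the moment, N m; "grip_width": finger opening in m; "grasp_force": force on a finger pad.
Only numpy, scipy, OpenCV 4.12 (cv2) and the standard library are available. Lean on these libraries where they do the work, as an engineer would, in place of code of your own. Each camera call takes 0.05 s, during which the arm holds its last target. There are 200 camera calls.

## Working session

There is one attempt and no reset: what is moved stays moved. The work goes in short steps, Python scripts to look and compute and a tool call to move; the robot and the scene stay as the last step left them, time stands still between calls to the robot, and variables do not carry over. Pictures are saved under pics/ and viewed, at most 14 in all, crops included, and the job is handed in when it is done.

Besides the shell and the picture viewer there is one more tool, called after "Call:" as a command line: name --pt "numbers of a row" for each row, then --argument value for the rest. servo_tool: Moves the arm, as the interface text tells. Its arguments: {"type":"object","properties":{"commands":{"type":"array"}},"required":["commands"]}

```bash
mkdir -p pics; cat > h.py <<'E'
import numpy as np, cv2
from workcell import status, viewer, bot
from scipy.spatial.transform import Rotation as Ro
def cam(n):
    o=status.get_obs(); im,d=viewer.camera(n); c=viewer.get_calibration(n); K=np.array(c["camera_matrix"])
    if n=="wrist":
        T=np.array(c["T_tool_cam"]); R=Ro.from_quat(o["tool_rot"]).as_matrix()
        Rw=R@T[:3,:3]; tw=R@T[:3,3]+np.array(o["eef_pos"])
    else:
        Rw=np.array(c["R"]).T; tw=-Rw@np.array(c["t"])
    return im,d,K,Rw,tw
def cloud(v):
    im,d,K,Rw,tw=v; r,c=np.mgrid[:d.shape[0],:d.shape[1]]
    p=np.stack([(c-K[0,2])/K[0,0]*d,(r-K[1,2])/K[1,1]*d,d],-1)
    return p@Rw.T+tw
def atz(v,px,z):
    im,d,K,Rw,tw=v; ray=Rw@np.array([(px[1]-K[0,2])/K[0,0],(px[0]-K[1,2])/K[1,1],1])
    return tw+ray*(z-tw[2])/ray[2]
def save(im,n): cv2.imwrite("pics/"+n,cv2.cvtColor(im,cv2.COLOR_RGB2BGR))
E
python3 - <<'E'
from h import *
Z=dict(box1_center=.0375,rack_middle=.01,fence_mouth=.01,wedge_center=.013,lamp_pivot=.19,lamp_knob=.228,lamp_head=.2,slot1=.01,slot4=.01,flux=0,mug=0,dish=0,spool=0,meter=0)
for n in("top","scene"):
    v=cam(n); save(v[0],n+"0.png"); print(n,v[4])
    for k,z in Z.items():
        for s in viewer.spot_point(n,k)[:5]:
            if s["p"]>.3: print(k,round(s["p"],2),np.round(s["pixel"]),np.round(atz(v,s["pixel"],z)[:2],3))
print(status.get_obs())
E
```

```text
top [0.35222863 0.007754   1.4169828 ]
rack_middle 0.88 [200. 361.] [ 0.603 -0.241]
fence_mouth 0.83 [231. 328.] [ 0.506 -0.14 ]
wedge_center 0.74 [254. 277.] [0.435 0.011]
lamp_pivot 0.35 [258. 170.] [0.408 0.287]
lamp_knob 0.9 [159. 356.] [ 0.673 -0.191]
lamp_head 0.8 [189. 370.] [ 0.6   -0.232]
slot1 0.92 [193. 359.] [ 0.625 -0.235]
slot1 0.76 [176. 360.] [ 0.678 -0.238]
slot1 0.74 [206. 359.] [ 0.584 -0.235]
slot1 0.68 [200. 360.] [ 0.604 -0.238]
slot1 0.59 [221. 357.] [ 0.538 -0.228]
slot4 0.92 [193. 359.] [ 0.625 -0.235]
slot4 0.76 [176. 360.] [ 0.678 -0.238]
slot4 0.74 [206. 359.] [ 0.584 -0.235]
slot4 0.68 [200. 360.] [ 0.604 -0.238]
slot4 0.59 [221. 357.] [ 0.538 -0.228]
flux 0.63 [180. 184.] [0.655 0.3  ]
mug 0.59 [193. 137.] [0.614 0.442]
dish 0.62 [200. 276.] [0.601 0.018]
dish 0.57 [254. 276.] [0.434 0.013]
spool 0.74 [185. 219.] [0.644 0.191]
meter 0.97 [280. 421.] [ 0.367 -0.419]
scene [0.93248145 0.74686093 1.22496794]
rack_middle 0.65 [138. 220.] [ 0.544 -0.415]
rack_middle 0.59 [181. 224.] [ 0.606 -0.238]
fence_mouth 0.97 [193. 265.] [ 0.514 -0.14 ]
wedge_center 0.7
[... 767 characters left out ...]
 ]
{'clock': 1.5, 'joint_pos': array([ 1.31803275e+00,  2.40597232e-01,  4.99508785e-03,  1.33521763e+00,
       -1.28226775e-05,  1.57078192e+00]), 'joint_vel': array([ 0.00113867, -0.00014191,  0.00234571,  0.00093302, -0.00079507,
       -0.0010536 ]), 'tau': array([ 6.27525533e-04, -3.72208500e+01,  2.52690822e+01,  1.32543395e-03,
        4.27521741e-05, -8.22437585e-07]), 'eef_pos': array([0.12504154, 0.48410201, 0.23930597]), 'tool_rot': array([ 1.26038477e-01,  9.92025354e-01, -1.24376900e-05,  4.88247841e-06]), 'ft_force': array([ 0.13652786, -0.54916826,  0.36138783]), 'ft_torque': array([-0.03169284, -0.00706315,  0.02946519]), 'grasp_force': 0.0, 'grip_width': 0.0854030932308185}
```

View pics/top0.png

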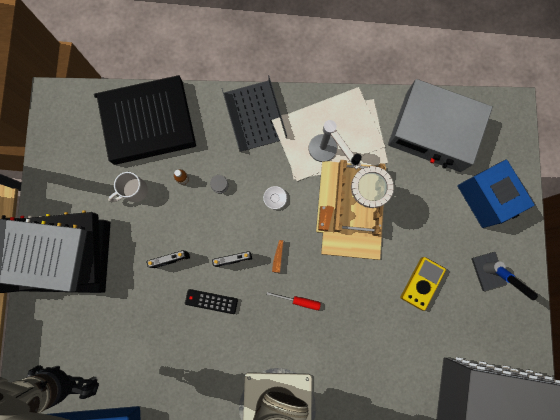

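View pics/scene0.png

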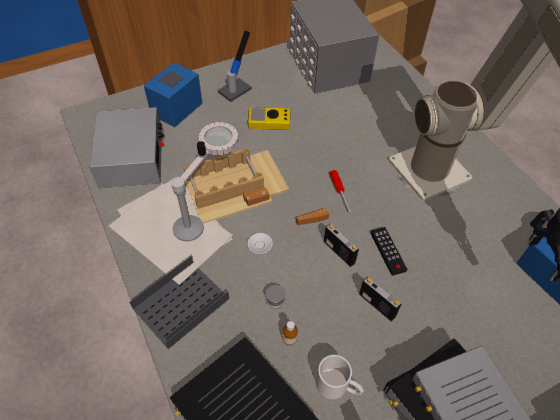

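The top view shows two boxes at about (168,259) and (232,258), the wedge at (278,256), the rack around (358,205) with the lamp head over it at (372,187), and the post at (322,148). The scene view agrees with this. Next I approach the lamp knob.

Call:
servo_tool --pt "60 0 0 -31 -0.0632" --pt "60 0 0 -31 -0.0632" --pt "60 0 0 -31 -0.0632" --pt "60 0 0 -31 -0.0632" --pt "60 -34 -48 0 0" --pt "60 -34 -48 0 0" --pt "60 -34 -48 0 0" --pt "60 -34 -48 0 0" --pt "60 -34 -48 0 0" --pt "60 -34 -48 0 0" --pt "60 -34 -48 0 0" --pt "60 -34 -48 0 0" --pt "60 -34 -48 0 0" --pt "60 -34 -48 0 0" --pt "60 -34 -48 0 0" --pt "60 -34 -48 0 0" --pt "60 -34 -48 0 0" --pt "60 0 0 0 0"

```text
clock: 3.75
eef_pos: [0.5685, -0.1434, 0.3598]
tool_rot: [0.002, 1.0, 0.0, -0.002]
ft_force: [1.4, 0.2, -0.5]
grip_width: 0.0603
grasp_force: 0.0
```

```bash
python3 - <<'E'
from h import *
o=status.get_obs(); print(o["eef_pos"],o["joint_pos"])
for n in("wrist","scene","top"):
    v=cam(n); P=cloud(v)
    if n=="wrist": save(v[0],"w1.png")
    for k,z in dict(lamp_pivot=.19,lamp_knob=.228,lamp_head=.2).items():
        for s in viewer.spot_point(n,k)[:1]: print(n,k,round(s["p"],2),np.round(s["pixel"]),np.round(atz(v,s["pixel"],z)[:2],3))
    m=(P[...,2]>.23)&(P[...,2]<.255)&(abs(P[...,0]-.68)<.05)&(abs(P[...,1]+.19)<.05)
    if m.sum()>3: print("knob",m.sum(),P[m].mean(0),P[m].min(0),P[m].max(0))
E
```

```text
[ 0.56854812 -0.14337116  0.35980787] [-2.46753897e-01  4.22148349e-01  5.71139032e-01  1.72393122e+00
 -5.29218029e-04 -2.41965271e-01]
wrist lamp_pivot 0.76 [363. 300.] [ 0.765 -0.123]
wrist lamp_knob 0.68 [314. 229.] [ 0.676 -0.19 ]
wrist lamp_head 0.39 [195. 217.] [ 0.572 -0.199]
knob 724 [ 0.66913659 -0.18991197  0.24417593] [ 0.66146451 -0.20103219  0.23003604] [ 0.68322401 -0.17983864  0.25004019]
scene lamp_pivot 0.77 [190. 179.] [ 0.771 -0.115]
scene lamp_knob 0.75 [151. 198.] [ 0.686 -0.19 ]
scene lamp_head 0.58 [138. 220.] [ 0.607 -0.232]
knob 74 [ 0.67672657 -0.18646761  0.24338516] [ 0.66529719 -0.20344529  0.23023846] [ 0.68598301 -0.17549765  0.25343526]
top lamp_pivot 0.9 [124. 330.] [ 0.779 -0.125]
top lamp_head 0.68 [257. 234.] [0.414 0.121]
```

View pics/w1.png

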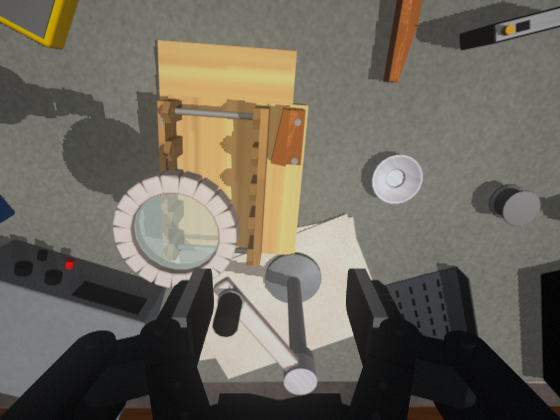

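The wrist view puts the knob at (314,229), the post top at (380,300) and the head at (230,175). I'll grasp the knob.

Call:
servo_tool --pt "60 -52 -23 0 0" --pt "60 -52 -23 0 0" --pt "60 0 0 45 0" --pt "60 0 0 45 0" --pt "60 0 0 44 0" --pt "60 0 0 0 0" --pt "0 0 0 0 0" --pt "0 0 0 0 0" --pt "0 0 0 0 0" --pt "0 0 0 0 0" --pt "0 0 0 0 0" --pt "0 0 0 0 0"

```text
clock: 5.85
eef_pos: [0.6602, -0.1828, 0.2354]
tool_rot: [0.001, 1.0, -0.002, 0.002]
ft_force: [-3.3, -3.4, 1.4]
grip_width: 0.0194
grasp_force: 58.5
```

Call:
servo_tool --pt "45 0 0 0 0" --pt "45 0 0 0 0" --pt "45 0 0 0 0" --pt "45 -6 -3 0 0" --pt "45 -6 -3 0 0" --pt "45 0 0 4 0" --pt "45 0 0 4 0" --pt "45 0 0 0 0" --pt "0 0 0 0 0" --pt "0 0 0 0 0" --pt "0 0 0 0 0" --pt "0 0 0 0 0"

```text
clock: 7.35
eef_pos: [0.6729, -0.1861, 0.2236]
tool_rot: [-0.0, 1.0, 0.0, 0.001]
ft_force: [2.4, 1.8, 1.7]
grip_width: 0.0206
grasp_force: 58.9
```

Call:
servo_tool --pt "0 5.9 9.9 0 0.1" --pt "0 5.9 9.9 0 0.1" --pt "0 5.9 9.9 0 0.1" --pt "0 5.9 9.9 0 0.1" --pt "0 5.9 9.9 0 0.1" --pt "0 5.9 9.9 0 0.1" --pt "0 0 0 0 0"

```text
clock: 8.22
eef_pos: [0.6544, -0.121, 0.2236]
tool_rot: [0.295, 0.955, -0.0, 0.002]
ft_force: [5.3, -0.2, -1.0]
grip_width: 0.02
grasp_force: 59.2
```

Call:
servo_tool --pt "0 5.9 9.9 0 0.1" --pt "0 5.9 9.9 0 0.1" --pt "0 5.9 9.9 0 0.1" --pt "0 5.9 9.9 0 0.1" --pt "0 5.9 9.9 0 0.1" --pt "0 5.9 9.9 0 0.1" --pt "0 5.9 9.9 0 0.1" --pt "0 5.9 9.9 0 0.1" --pt "0 5.9 9.9 0 0.1" --pt "0 5.9 9.9 0 0.1" --pt "0 0 0 0 0"

```text
clock: 9.6
eef_pos: [0.7089, -0.0269, 0.2236]
tool_rot: [0.718, 0.696, -0.0, 0.003]
ft_force: [3.7, -3.3, 1.4]
grip_width: 0.0203
grasp_force: 59.4
```

Call:
servo_tool --pt "50 0 0 0 0" --pt "50 0 0 0 0" --pt "50 0 0 0 0" --pt "60 0 0 -35 0" --pt "60 0 0 -35 0" --pt "60 0 0 -35 0" --pt "60 0 0 -35 0" --pt "60 0 0 0 -0.178" --pt "60 0 0 0 -0.178" --pt "60 0 0 0 -0.178" --pt "60 0 0 0 -0.178" --pt "60 0 0 0 -0.178" --pt "60 0 0 0 -0.178" --pt "60 0 0 0 -0.178" --pt "60 0 0 0 -0.178" --pt "60 0 0 0 -0.178" --pt "60 45 -48 0 0" --pt "60 45 -48 0 0" --pt "60 45 -48 0 0" --pt "60 45 -48 0 0"

```text
clock: 12.1
eef_pos: [0.5424, -0.2016, 0.3636]
tool_rot: [-0.001, 1.0, -0.0, 0.0]
ft_force: [0.2, -1.4, 0.7]
grip_width: 0.0598
grasp_force: 0.0
```

```bash
python3 - <<'E'
from h import *
print(status.get_obs()["eef_pos"])
v=cam("wrist"); save(v[0],"w2.png"); P=cloud(v); np.savez("w2.npz",P=P,im=v[0])
for n,w in(("wrist",v),("top",cam("top")),("scene",cam("scene"))):
    for k,z in dict(rack_middle=.01,slot1=.01,fence_mouth=.01,wedge_center=.013,lamp_head=.2,lamp_pivot=.19,box1_center=.0375).items():
        for s in viewer.spot_point(n,k)[:5]:
            if s["p"]>.4: print(n,k,round(s["p"],2),np.round(s["pixel"]),np.round(atz(w,s["pixel"],z)[:2],4))
    for k in("box1","wedge"):
        for s in viewer.masks_of(n,k)[:4]: print(n,k,round(s["p"],2),np.round(s["pixel"]),s["mask"].sum())
E
```

```text
[ 0.54243451 -0.20161282  0.36358396]
wrist rack_middle 0.7 [198. 254.] [ 0.6117 -0.239 ]
wrist slot1 0.78 [240. 251.] [ 0.6798 -0.2446]
wrist slot1 0.76 [178. 257.] [ 0.5831 -0.2342]
wrist slot1 0.74 [148. 257.] [ 0.5397 -0.2333]
wrist slot1 0.72 [209. 260.] [ 0.6291 -0.2301]
wrist fence_mouth 0.58 [124. 324.] [ 0.5072 -0.1423]
wrist wedge_center 0.71 [ 60. 444.] [0.4271 0.0071]
wrist wedge_center 0.43 [211. 258.] [ 0.6307 -0.2327]
wrist lamp_head 0.62 [307. 526.] [0.6647 0.0439]
wrist lamp_pivot 0.88 [380. 351.] [ 0.7681 -0.1218]Traceback (most recent call last):
  File "<stdin>", line 9, in <module>
ValueError: it knows: box1_center, box2_center, box3_center, box4_center, dish, fence_mouth, flux, lamp_arm, lamp_head, lamp_knob, lamp_pivot, meter, mug, rack, rack_middle, rack_wall, slot, spool, wedge, wedge_c
```

View pics/w2.png

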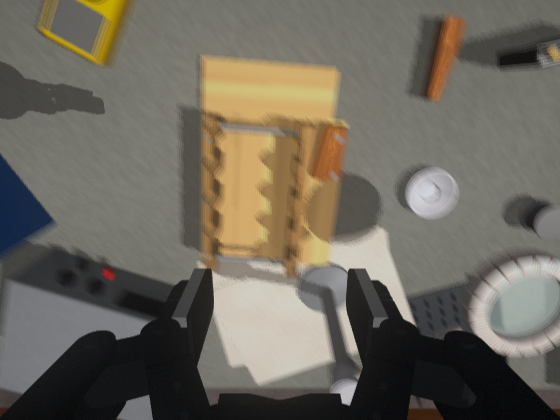

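```bash
python3 - <<'E'
from h import *
f=np.load("w2.npz"); P=f["P"]; 
N=(P[...,0]>.38)&(P[...,0]<.76)&(P[...,1]>-.36)&(P[...,1]<-.08)
def sel(a,b): return N&(P[...,2]>a)&(P[...,2]<b)
print(np.histogram(P[N][:,2],bins=np.arange(-.01,.09,.005)))
w=sel(.050,.08); Q=P[w][:,:2]
for nm,lo,hi in(("fix",-.33,-.265),("sl",-.21,-.155)):
    q=Q[(Q[:,1]>lo)&(Q[:,1]<hi)]
    # y range per x bin
    xs=np.arange(.49,.74,.02); rows=[]
    for a in xs:
        r=q[(q[:,0]>=a)&(q[:,0]<a+.02)]
        if len(r)>5: rows.append((a+.01,*np.percentile(r[:,1],[2,98])))
    rows=np.array(rows); print(nm,len(q),q.min(0),q.max(0)); print(np.round(rows,4).tolist())
    print("slopes",np.polyfit(rows[:,0],rows[:,1],1),np.polyfit(rows[:,0],rows[:,2],1))
b=sel(.004,.016).astype(np.uint8); b=cv2.morphologyEx(b,cv2.MORPH_OPEN,np.ones((3,3)))
q=P[b>0][:,:2]
for a in np.arange(.44,.72,.03):
    r=q[(q[:,0]>=a)&(q[:,0]<a+.03)]
    if len(r): print(round(a+.015,3),np.percentile(r[:,1],[1,99]).round(4))
print("xmin",np.percentile(q[:,0],[.5,99.5]))
v=cam("top");
for k in("box1_center","wedge"):
    for s in viewer.masks_of("top",k)[:4]: print(k,round(s["p"],2),np.round(s["pixel"]),s["mask"].sum(),atz(v,s["pixel"],.04).round(3))
E
```

```text
(array([    0, 11123, 12111, 10021, 10746,   613,   221,   199,   332,
        1452,   980,   252,   219,  1105,  1556,   514,   232,    24,
          20]), array([-0.01 , -0.005,  0.   ,  0.005,  0.01 ,  0.015,  0.02 ,  0.025,
        0.03 ,  0.035,  0.04 ,  0.045,  0.05 ,  0.055,  0.06 ,  0.065,
        0.07 ,  0.075,  0.08 ,  0.085]))
fix 1705 [ 0.4975831  -0.30353049] [ 0.70807226 -0.27290011]
[[0.5, -0.2896, -0.2731], [0.52, -0.2907, -0.2739], [0.54, -0.2919, -0.2768], [0.56, -0.2932, -0.2772], [0.58, -0.2946, -0.2866], [0.6, -0.2969, -0.2802], [0.62, -0.2985, -0.2817], [0.64, -0.2998, -0.284], [0.66, -0.3011, -0.2847], [0.68, -0.3023, -0.2873], [0.7, -0.3031, -0.288]]
slopes [-0.07219136 -0.2532112 ] [-0.07304822 -0.23740744]
sl 1828 [ 0.5064358  -0.19093228] [ 0.71709345 -0.15730307]
[[0.5, -0.1748, -0.1575], [0.52, -0.1762, -0.1583], [0.54, -0.1731, -0.1592], [0.56, -0.1794, -0.1609], [0.58, -0.1796, -0.1627], [0.6, -0.1825, -0.1645], [0.62, -0.183, -0.1655], [0.64, -0.185, -0.1674], [0.66, -0.1872, -0.1686], [0.68, -0.1802, -0.1706], [0.7, -0.1899, -0.1717], [0.72, -0.1909, -0.1727]]
slopes [-0.07106395 -0.13846131] [-0.0737417  -0.11998749]
0.455 [-0.2972 -0.1249]
0.485 [-0.2993 -0.1273]
0.515 [-0.2761 -0.112 ]
0.545 [-0.2829 -0.1485]
0.575 [-0.3072 -0.1254]
0.605 [-0.3087 -0.1151]
0.635 [-0.2867 -0.1176]
0.665 [-0.2872 -0.1198]
0.695 [-0.288  -0.1054]
0.725 [-0.2309 -0.0953]
xmin [0.43162569 0.7430553 ]
wedge 0.53 [258. 281.] 215 [ 0.422 -0.002  0.04 ]
```

The rack is well defined: rack_middle is about (0.607, -0.234), with a yaw of -0.073. The lamp is clear at (307,526). Next I look at the boxes and the wedge.

Call:
servo_tool --pt "60 26 53 0 0" --pt "60 26 53 0 0" --pt "60 26 53 0 0" --pt "60 26 53 0 0" --pt "60 26 53 0 0" --pt "60 26 53 0 0" --pt "60 26 53 0 0" --pt "60 0 0 20 0" --pt "60 0 0 0 0"

```text
clock: 13.88
eef_pos: [0.3605, 0.1707, 0.3423]
tool_rot: [-0.002, 1.0, -0.001, -0.001]
ft_force: [0.4, -0.7, 0.3]
grip_width: 0.0602
grasp_force: 0.0
```

```bash
cat > meas.py <<'E'
from h import *
def rect(Q):
    (c,wh,a)=cv2.minAreaRect((Q*1000).astype(np.float32)); b=cv2.boxPoints((c,wh,a))
    e=[b[1]-b[0],b[2]-b[1]]; e=max(e,key=np.linalg.norm); return np.round(np.array(c)/1000,4),np.round(wh,1),round(float(np.degrees(np.arctan2(e[1],e[0]))%180),1)
E
python3 - <<'E'
from meas import *
v=cam("wrist"); save(v[0],"w3.png"); P=cloud(v); np.savez("w3.npz",P=P,im=v[0]); print(status.get_obs()["eef_pos"])
for k in("box1_center","wedge"):
    for s in viewer.masks_of("wrist",k)[:4]:
        m=s["mask"]; q=P[m]; print(k,round(s["p"],2),np.round(s["pixel"]),m.sum(),q.min(0).round(3),q.max(0).round(3))
        zt=(.068,.08) if k[0]=="b" else (.018,.035)
        t=m&(P[...,2]>zt[0])&(P[...,2]<zt[1])
        if t.sum()>20:
            l=cv2.connectedComponentsWithStats(t.astype(np.uint8)); i=1+np.argmax(l[2][1:,4]); print("  top",t.sum(),rect(P[l[1]==i][:,:2]), P[t].mean(0).round(4))
    for s in viewer.spot_point("wrist",k if k[0]=="b" else "wedge_center")[:4]: print("  pt",round(s["p"],2),atz(v,s["pixel"],.0375 if k[0]=="b" else .013).round(3))
E
```

```text
[0.36121294 0.1702307  0.34310001]
  pt 0.49 [0.418 0.016 0.037]
wedge 0.94 [197. 164.] 1378 [ 0.275 -0.016 -0.002] [0.487 0.17  0.477]
  top 1058 (array([0.4302, 0.0078]), array([23.4, 95.9]), 173.8) [0.4235 0.0083 0.0256]
  pt 0.87 [0.43  0.009 0.013]
```

View pics/w3.png

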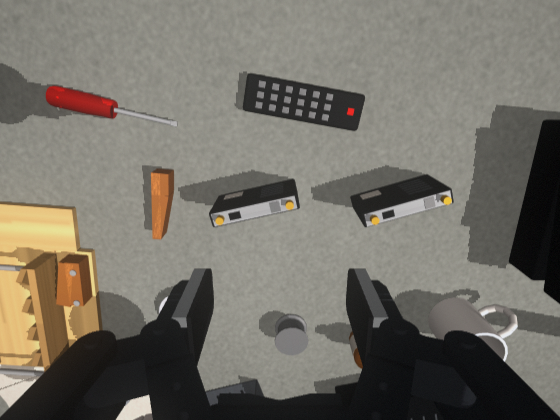

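The view shows the boxes at (205,255) and (203,405), socket panels up, and the wedge at (203,161) with its tip towards +X. I'll measure the boxes from depth.

```bash
python3 - <<'E'
from meas import *
P=np.load("w3.npz")["P"]; im=np.load("w3.npz")["im"]
for a,b in((200,310),(345,465)):
    S=np.zeros(P.shape[:2],bool); S[165:240,a:b]=1
    t=S&(P[...,2]>.067)&(P[...,2]<.079); q=P[t]; print(t.sum(),q.mean(0).round(4),rect(q[:,:2]))
    d=np.cov(q[:,:2].T); w,V=np.linalg.eigh(d); print(np.degrees(np.arctan2(V[1,1],V[0,1]))%180)
    t=S&(P[...,2]>.02)&(P[...,2]<.079); print(rect(P[t][:,:2]))
    print(np.histogram(P[S][:,2],bins=np.arange(.05,.1,.005))[0])
E
```

```text
1404 [0.4155 0.1397 0.0752] (array([0.4174, 0.1393]), array([ 20.9, 109.5]), 103.3)
103.28786986785441
(array([0.4172, 0.1393]), array([ 21.2, 109.5]), 103.3)
[ 87 103 104 105 383 963  82  31   0]
1461 [0.411  0.3232 0.0751] (array([0.4129, 0.3243]), array([ 20.5, 109.9]), 107.4)
107.62092849805494
(array([0.4125, 0.3241]), array([ 21.3, 110. ]), 107.4)
[119 151 144 143 390 988  98  32   0]
```

Call:
servo_tool --pt "60 -28 -16 0 0.1674" --pt "60 0 0 0 0.1674" --pt "60 0 0 0 0.1674" --pt "60 0 0 0 0.1674" --pt "60 0 0 0 0.1674" --pt "60 0 0 0 0.1674" --pt "60 0 0 0 0.1674" --pt "60 0 0 0 0.1674" --pt "60 0 0 33 0" --pt "60 0 0 33 0" --pt "60 0 0 33 0" --pt "60 0 0 33 0" --pt "60 0 0 0 0"

```text
clock: 15.75
eef_pos: [0.3885, 0.1528, 0.2096]
tool_rot: [0.621, 0.784, -0.002, -0.001]
ft_force: [-0.1, 0.6, 0.7]
grip_width: 0.06
grasp_force: 0.0
```

```bash
cat > go.py <<'E'
import sys
from h import *
# target x y z psi(deg) -> remaining tool-frame shift (mm) and turn
o=status.get_obs(); R=Ro.from_quat(o["tool_rot"]).as_matrix(); p=np.array(o["eef_pos"])
x,y,z,a=map(float,sys.argv[1:5]); psi=np.degrees(np.arctan2(R[1,1],R[0,1]))
d=(R.T@(np.array([x,y,z])-p))*1000
t=(psi-a+180)%360-180
print("pos",p.round(4),"psi",round(psi,2),"tilt",np.round(R[:2,2],4),"shift",d.round(1),"turn",round(np.radians(t),4),"grip",round(o["grip_width"],4),o["grasp_force"],np.round(o["ft_force"],1))
E
python3 go.py .417 .139 .046 13.3
```

```text
pos [0.3885 0.1528 0.2096] psi 13.28 tilt [-0.0039 -0.0019] shift [-19.8  25.2 163.5] turn -0.0003 grip 0.06 0.0 [-0.1  0.6  0.7]
```

Call:
servo_tool --pt "60 -20 25 0 0" --pt "60 0 0 33 0" --pt "60 0 0 33 0" --pt "60 0 0 33 0" --pt "60 0 0 33 0" --pt "60 0 0 16 0" --pt "60 0 0 15 0" --pt "60 0 0 0 0" --pt "0 0 0 0 0" --pt "0 0 0 0 0" --pt "0 0 0 0 0" --pt "0 0 0 0 0" --pt "0 0 0 0 0" --pt "0 0 0 -10 0" --pt "0 0 0 -30 0" --pt "0 0 0 -30 0" --pt "0 0 0 -40 0" --pt "0 0 0 -40 0" --pt "0 0 0 0 0"

```text
clock: 18.12
eef_pos: [0.4207, 0.1411, 0.2016]
tool_rot: [0.62, 0.785, 0.003, 0.002]
ft_force: [0.3, -0.3, -1.7]
grip_width: 0.0193
grasp_force: 59.2
```

```bash
python3 go.py .5842 -.2303 .19 -4.2
```

```text
pos [0.4207 0.1411 0.2016] psi 13.39 tilt [0.0074 0.0022] shift [-399.2   73.    12. ] turn 0.307 grip 0.0193 59.19536232948303 [ 0.3 -0.3 -1.7]
```

Call:
servo_tool --pt "0 0 0 0 0.1" --pt "0 0 0 0 0.1" --pt "0 0 0 0 0.107" --pt "0 -44.8 23.8 0 0" --pt "0 -44.8 23.8 0 0" --pt "0 -44.8 23.8 0 0" --pt "0 -44.8 23.8 0 0" --pt "0 -44.8 23.8 0 0" --pt "0 -44.8 23.8 0 0" --pt "0 -44.8 23.8 0 0" --pt "0 -44.8 23.8 0 0" --pt "0 0 0 0 0" --pt "0 0 0 0 0"

```text
clock: 19.75
eef_pos: [0.5812, -0.2305, 0.1965]
tool_rot: [0.733, 0.681, -0.0, -0.002]
ft_force: [-0.8, 0.0, -0.9]
grip_width: 0.0194
grasp_force: 59.2
```

```bash
python3 go.py .5842 -.2303 .15 -4.2; python3 - <<'E'
from meas import *
v=cam("wrist"); save(v[0],"w4.png"); P=cloud(v); o=status.get_obs(); np.savez("w4.npz",P=P,im=v[0])
for s in viewer.masks_of("wrist","box1_center")[:3]:
    q=P[s["mask"]]; print(s["p"],s["pixel"],np.percentile(q,[2,98],axis=0).round(3).tolist())
    z=q[(q[:,2]>.21)&(q[:,2]<.24)]
    if len(z)>50: print(rect(z[:,:2]))
E
```

```text
pos [ 0.5812 -0.2305  0.1965] psi -4.23 tilt [-0.0028  0.0019] shift [ 0.3  3.1 46.4] turn -0.0005 grip 0.0194 59.190791845321655 [-0.8  0.  -0.9]
```

View pics/w4.png

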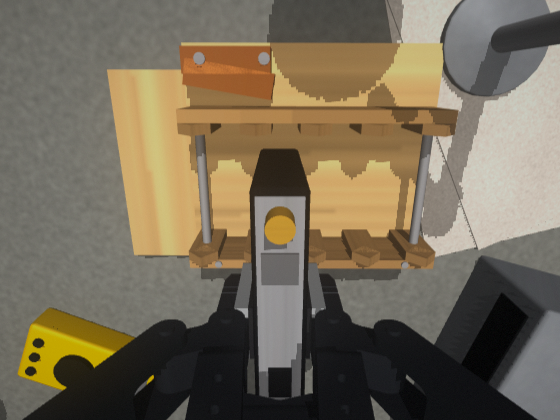

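The box hangs upright above slot 2, with its +Y end at (192,280). I'll check the centring.

```bash
python3 - <<'E'
from meas import *
P=np.load("w4.npz")["P"]; 
S=np.zeros(P.shape[:2],bool); S[150:370,240:320]=1
print(P[205,280],P[320,280],P[300,245:316:5,2].round(3))
c=np.median(P[300:340,270:290,2]); t=S&(abs(P[...,2]-c)<.012)
print(c); R=np.array([[.9973,-.0728],[.0728,.9973]]) # world->rack
q=(P[t][:,:2]-[.607,-.234])@R.T.T if 0 else (P[t][:,:2]-[.607,-.234])@np.array([[.9973,-.0728],[.0728,.9973]]).T
for lo,hi in((0.03,.06),(-.02,.03)):
    r=q[(q[:,1]>lo)&(q[:,1]<hi)]; print(lo,len(r),np.percentile(r,[1,50,99],axis=0).round(4).tolist())
print("ymax",np.sort(q[:,1])[-30:].round(4)[::6])
E
```

```text
[ 0.58415672 -0.1829686   0.22319991] [ 0.58085929 -0.22769603  0.22241104] [0.222 0.221 0.222 0.224 0.223 0.222 0.224 0.222 0.223 0.222 0.222 0.224
 0.222 0.221 0.221]
0.22288011491091086
0.03 4723 [[-0.0364, 0.0302], [-0.0268, 0.0462], [-0.017, 0.0554]]
-0.02 7494 [[-0.0403, -0.0172], [-0.0267, 0.0085], [-0.0131, 0.0295]]
ymax [0.0554 0.0555 0.0555 0.0556 0.0556]
```

Call:
servo_tool --pt "0 1.5 3.4 0 0" --pt "0 0 0 0 0" --pt "0 0 0 20 0" --pt "0 0 0 20 0" --pt "0 0 0 20 0" --pt "0 0 0 0 0"

```text
clock: 20.6
eef_pos: [0.5846, -0.2288, 0.1368]
tool_rot: [0.732, 0.681, -0.001, -0.001]
ft_force: [-0.0, 0.2, -0.9]
grip_width: 0.0188
grasp_force: 59.2
```

```bash
python3 go.py .5843 -.2288 .0585 -4.2
```

```text
pos [ 0.5846 -0.2288  0.1368] psi -4.17 tilt [-0.0029  0.0014] shift [-0.1 -0.1 78.3] turn 0.0005 grip 0.0188 59.24021065235138 [-0.   0.2 -0.9]
```

Call:
servo_tool --pt "0 0 0 8 0" --pt "0 0 0 8 0" --pt "0 0 0 8 0" --pt "0 0 0 8 0" --pt "0 0 0 0 0"

```text
clock: 21.22
eef_pos: [0.5852, -0.2295, 0.1053]
tool_rot: [0.733, 0.681, -0.0, -0.001]
ft_force: [0.1, 0.1, -1.3]
grip_width: 0.0193
grasp_force: 59.3
```

Call:
servo_tool --pt "0 0 0 8 0" --pt "0 0 0 8 0" --pt "0 0 0 8 0" --pt "0 0 0 8 0" --pt "0 0 0 6 0" --pt "0 0 0 4 0" --pt "0 0 0 2 0" --pt "0 0 0 0 0"

```text
clock: 22.22
eef_pos: [0.586, -0.2297, 0.0624]
tool_rot: [0.733, 0.681, 0.0, 0.0]
ft_force: [0.1, 0.8, -2.0]
grip_width: 0.0191
grasp_force: 59.3
```

Call:
servo_tool --pt "0 0 0 1.5 0" --pt "0 0 0 1.5 0" --pt "0 0 0 1 0" --pt "0 0 0 0 0"

```text
clock: 22.72
eef_pos: [0.5862, -0.2298, 0.0594]
tool_rot: [0.733, 0.681, 0.0, 0.001]
ft_force: [-2.3, 1.1, 3.8]
grip_width: 0.0195
grasp_force: 60.1
```

Call:
servo_tool --pt "32 0 0 0 0" --pt "32 0 0 0 0" --pt "32 0 0 0 0" --pt "32 0 0 -10 0" --pt "32 0 0 -30 0" --pt "32 0 0 -35 0" --pt "32 0 0 -35 0" --pt "32 0 0 -35 0" --pt "32 30 0 -35 0" --pt "32 0 0 0 0"

```text
clock: 23.98
eef_pos: [0.5901, -0.1989, 0.2433]
tool_rot: [0.732, 0.682, 0.002, 0.004]
ft_force: [-0.4, -0.0, -0.2]
grip_width: 0.032
grasp_force: 0.0
```

```bash
cat > rk.py <<'E'
from meas import *
v=cam("wrist"); P=cloud(v); A=np.array([[.9973,-.0728],[.0728,.9973]])
D=P.copy(); D[...,:2]=(P[...,:2]-[.607,-.234])@A.T; D[...,2]-=.01
import sys
for i,sx in enumerate((-.069,-.023,.023,.069)):
    t=(abs(D[...,0]-sx)<.018)&(abs(D[...,1])<.07)&(D[...,2]>.066)&(D[...,2]<.08)
    if t.sum()>100:
        q=D[t]; print("slot",i+1,t.sum(),"z",np.median(q[:,2]).round(4),rect(q[:,:2]),np.percentile(q[:,:2],[1,99],axis=0).round(4).tolist())
np.savez("rk.npz",D=D,im=v[0])
E
python3 rk.py; python3 go.py .4127 .3242 .2 17.4
```

```text
slot 2 2349 z 0.0756 (array([-0.0218,  0.0019]), array([110.1,  19.8]), 89.6) [[-0.0316, -0.0513], [-0.012, 0.0566]]
pos [ 0.5891 -0.1995  0.2409] psi -4.12 tilt [ 0.0052 -0.0018] shift [ 509.7 -213.8   39.1] turn -0.3756 grip 0.032 0.0 [ 0.9 -0.  -0.9]
```

Box A is seated in slot 2. On to box B.

Call:
servo_tool --pt "60 51 -21.4 0 0" --pt "60 51 -21.4 0 0" --pt "60 51 -21.4 0 0" --pt "60 51 -21.4 0 0" --pt "60 51 -21.4 0 0" --pt "60 51 -21.4 0 0" --pt "60 51 -21.4 0 0" --pt "60 51 -21.4 0 0" --pt "60 51 -21.4 0 0" --pt "60 51 -21.4 0 0" --pt "60 0 0 10 -0.125" --pt "60 0 0 10 -0.125" --pt "60 0 0 10 -0.125" --pt "60 0 0 0 0"

```text
clock: 25.78
eef_pos: [0.4113, 0.3234, 0.2063]
tool_rot: [0.594, 0.805, -0.002, -0.0]
ft_force: [-0.1, 0.3, 0.1]
grip_width: 0.0596
grasp_force: 0.0
```

```bash
python3 go.py .4127 .3242 .046 17.4
```

```text
pos [0.4113 0.3234 0.2063] psi 17.17 tilt [-0.0024 -0.0029] shift [  0.7   2.1 160.3] turn -0.004 grip 0.0596 0.0 [-0.1  0.3  0.1]
```

Call:
servo_tool --pt "60 1 2 33 0" --pt "60 0 0 33 0" --pt "60 0 0 33 0" --pt "60 0 0 33 0" --pt "60 0 0 14 0" --pt "60 0 0 14 0" --pt "60 0 0 0 0" --pt "0 0 0 0 0" --pt "0 0 0 0 0" --pt "0 0 0 0 0" --pt "0 0 0 0 0" --pt "0 0 0 0 0" --pt "0 0 0 -10 0" --pt "0 0 0 -30 0" --pt "0 0 0 -30 0" --pt "0 0 0 -40 0" --pt "0 0 0 -40 0" --pt "0 0 0 0 0.125" --pt "0 0 0 0 0.125" --pt "0 0 0 0 0.125"

```text
clock: 28.28
eef_pos: [0.4132, 0.3257, 0.1982]
tool_rot: [0.734, 0.679, -0.0, 0.0]
ft_force: [-0.0, 0.5, -1.3]
grip_width: 0.0191
grasp_force: 58.9
```

```bash
python3 go.py .6301 -.2337 .2 -4.2
```

```text
pos [0.4132 0.3257 0.1982] psi -4.44 tilt [ 0.0001 -0.0007] shift [-540.9  259.6   -1.3] turn -0.0042 grip 0.0191 58.92430901527405 [-0.   0.5 -1.3]
```

Call:
servo_tool --pt "0 -49.2 23.6 0 0" --pt "0 -49.2 23.6 0 0" --pt "0 -49.2 23.6 0 0" --pt "0 -49.2 23.6 0 0" --pt "0 -49.2 23.6 0 0" --pt "0 -49.2 23.6 0 0" --pt "0 -49.2 23.6 0 0" --pt "0 -49.2 23.6 0 0" --pt "0 -49.2 23.6 0 0" --pt "0 -49.2 23.6 0 0" --pt "0 -49.2 23.6 0 0" --pt "0 0 0 0 0" --pt "0 0 0 0 0"

```text
clock: 29.9
eef_pos: [0.6321, -0.2325, 0.1975]
tool_rot: [0.733, 0.68, -0.0, -0.001]
ft_force: [0.3, 0.4, -0.7]
grip_width: 0.0192
grasp_force: 59.1
```

```bash
python3 go.py .6301 -.2337 .2 -4.2;  python3 - <<'E'
from meas import *
v=cam("wrist"); P=cloud(v); A=np.array([[.9973,-.0728],[.0728,.9973]])
D=P.copy(); D[...,:2]=(P[...,:2]-[.607,-.234])@A.T
c=np.median(P[300:340,270:290,2]); print("topz",c)
S=np.zeros(P.shape[:2],bool); S[150:370,235:325]=1
q=D[S&(abs(P[...,2]-c)<.012)]
for lo,hi in((.03,.06),(-.02,.03)):
    r=q[(q[:,1]>lo)&(q[:,1]<hi)]; print(np.percentile(r,[1,50,99],axis=0).round(4).tolist())
print(np.sort(q[:,1])[-30::6].round(4))
E
```

```text
pos [ 0.6321 -0.2325  0.1975] psi -4.24 tilt [-0.0013  0.0012] shift [-1.3 -1.9 -2.5] turn -0.0007 grip 0.0192 59.14644420146942 [ 0.3  0.4 -0.7]
topz 0.22395231514689734
[[0.0145, 0.0303, 0.2131], [0.0242, 0.0469, 0.2239], [0.0339, 0.0565, 0.2335]]
[[0.0091, -0.0158, 0.2139], [0.0243, 0.0103, 0.224], [0.0393, 0.0295, 0.2354]]
[0.0566 0.0566 0.0566 0.0567 0.0567]
```

Call:
servo_tool --pt "0 0.5 -1.2 0 0" --pt "0 0 0 20 0" --pt "0 0 0 20 0" --pt "0 0 0 20 0" --pt "0 0 0 10 0" --pt "0 0 0 8 0" --pt "0 0 0 8 0" --pt "0 0 0 8 0" --pt "0 0 0 0 0"

```text
clock: 31.08
eef_pos: [0.6313, -0.232, 0.1036]
tool_rot: [0.733, 0.681, -0.0, -0.0]
ft_force: [0.2, -0.6, -2.3]
grip_width: 0.0191
grasp_force: 59.3
```

```bash
python3 go.py .631 -.2320 .0585 -4.2
```

```text
pos [ 0.6313 -0.232   0.1036] psi -4.21 tilt [-0.0006  0.0005] shift [-0.  -0.2 45.1] turn -0.0002 grip 0.0191 59.33729946613312 [ 0.2 -0.6 -2.3]
```

Call:
servo_tool --pt "0 0 0 8 0" --pt "0 0 0 8 0" --pt "0 0 0 8 0" --pt "0 0 0 8 0" --pt "0 0 0 6 0" --pt "0 0 0 3 0" --pt "0 0 0 1.5 0" --pt "0 0 0 1 0" --pt "0 0 0 0 0"

```text
clock: 32.2
eef_pos: [0.6319, -0.2322, 0.0612]
tool_rot: [0.733, 0.681, 0.0, 0.0]
ft_force: [0.2, -0.5, -2.1]
grip_width: 0.0192
grasp_force: 59.3
```

Call:
servo_tool --pt "0 0 0 1.5 0" --pt "0 0 0 1 0" --pt "0 0 0 0 0" --pt "32 0 0 0 0" --pt "32 0 0 0 0" --pt "32 0 0 0 0" --pt "32 0 0 -10 0" --pt "32 0 0 -30 0" --pt "32 0 0 -35 0" --pt "32 0 0 -35 0" --pt "32 0 0 -35 0" --pt "32 30 0 -35 0" --pt "32 0 0 0 0"

```text
clock: 33.83
eef_pos: [0.636, -0.2011, 0.2437]
tool_rot: [0.732, 0.682, 0.003, 0.004]
ft_force: [0.5, 0.7, 0.4]
grip_width: 0.0321
grasp_force: 0.0
```

```bash
python3 rk.py; python3 go.py .36 .01 .24 90; python3 - <<'E'
from h import *
D=np.load("rk.npz")["D"]
# sliding wall outer face and wall edges; fence
w=(abs(D[...,0])<.1)&(D[...,2]>.044)&(D[...,2]<.052)&(D[...,1]>.045)&(D[...,1]<.08)
print("wall outer", [np.percentile(D[w&(abs(D[...,0]-x)<.015)][:,1],[50,98]).round(4) for x in(-.08,-.05,.05,.08)])
f=(D[...,0]>-.13)&(D[...,0]<-.02)&(D[...,2]>.02)&(D[...,2]<.032)&(D[...,1]>.073)&(D[...,1]<.13)
for x in np.arange(-.115,-.02,.01):
    q=D[f&(abs(D[...,0]-x)<.005)]
    if len(q)>5: print(round(x,3),len(q),np.percentile(q[:,1],[2,98]).round(4))
E
```

```text
slot 2 2282 z 0.0755 (array([-0.0217,  0.0043]), array([105.1,  20.3]), 89.8) [[-0.0314, -0.0413], [-0.0117, 0.0566]]
slot 3 2329 z 0.0756 (array([0.0241, 0.0026]), array([109.4,  20. ]), 89.9) [[0.0143, -0.0503], [0.0339, 0.0568]]
pos [ 0.635  -0.2017  0.2412] psi -4.12 tilt [ 0.0054 -0.0017] shift [ 191.4 -289.5   -0.7] turn -1.6427 grip 0.0322 0.0 [ 0.3 -0.  -0.9]
wall outer [array([0.0647, 0.07  ]), array([0.0647, 0.0698]), array([0.0646, 0.0694]), array([0.0646, 0.0694])]
-0.105 136 [0.088  0.1149]
-0.095 343 [0.0862 0.1149]
-0.085 381 [0.0853 0.1149]
-0.075 383 [0.0834 0.1149]
-0.065 411 [0.0815 0.1149]
-0.055 429 [0.0797 0.1149]
-0.045 440 [0.078  0.1149]
-0.035 357 [0.077  0.1148]
```

Both boxes are down. Next I look at the wedge from close by.

Call:
servo_tool --pt "60 27.1 -44.2 0 0" --pt "60 27.1 -44.2 0 0" --pt "60 27.1 -44.2 0 0" --pt "60 27.1 -44.2 0 0" --pt "60 27.1 -44.2 0 0" --pt "60 27.1 -44.2 0 0" --pt "60 27.1 -44.2 0 0" --pt "60 0 0 0 -0.1706" --pt "60 0 0 0 -0.1706" --pt "60 0 0 0 -0.1706" --pt "60 0 0 0 -0.1706" --pt "60 0 0 0 -0.1706" --pt "60 0 0 0 -0.1706" --pt "60 0 0 0 -0.1706" --pt "60 0 0 0 -0.1706" --pt "60 0 0 0 -0.1706" --pt "60 0 0 0 0"

```text
clock: 36.0
eef_pos: [0.3386, 0.0093, 0.2374]
tool_rot: [0.056, 0.998, -0.0, -0.001]
ft_force: [0.4, 0.2, 0.3]
grip_width: 0.0596
grasp_force: 0.0
```

```bash
python3 - <<'E'
from meas import *
v=cam("wrist"); save(v[0],"w5.png"); P=cloud(v)
for s in viewer.masks_of("wrist","wedge")[:2]:
    m=s["mask"]; t=(m&(P[...,2]>.019)&(P[...,2]<.033)).astype(np.uint8); print(s["p"],s["pixel"],m.sum())
    l=cv2.connectedComponentsWithStats(t); i=1+np.argmax(l[2][1:,4]); q=P[l[1]==i]; c,wh,a=rect(q[:,:2]); print(c,wh,a,np.median(q[:,2]))
    a=np.radians(a if a<90 else a-180); e=np.array([np.cos(a),np.sin(a)]); n=np.array([-e[1],e[0]]); d=q[:,:2]-c
    for lo in(-.045,-.035,-.025,0,.02,.04):
        k=d[abs(d@e-lo)<.004]@n; print(lo,np.percentile(k,[2,98]).round(4))
E
python3 go.py .3977 .0115 .013 83.8
```

```text
0.57 [244.3, 286.2] 1546
[0.4303 0.0075] [22.4 95.3] 174.1 0.026138883949896163
-0.045 [-0.0102  0.0109]
-0.035 [-0.0092  0.0109]
-0.025 [-0.0104  0.0111]
0 [-0.0106  0.0086]
0.02 [-0.0097  0.0059]
0.04 [-0.0099  0.0026]
pos [0.3388 0.0094 0.2377] psi 83.58 tilt [-0.0004 -0.0002] shift [-58.4   8.7 224.7] turn -0.0038 grip 0.0603 0.0 [ 0.  -0.6 -0. ]
```

View pics/w5.png

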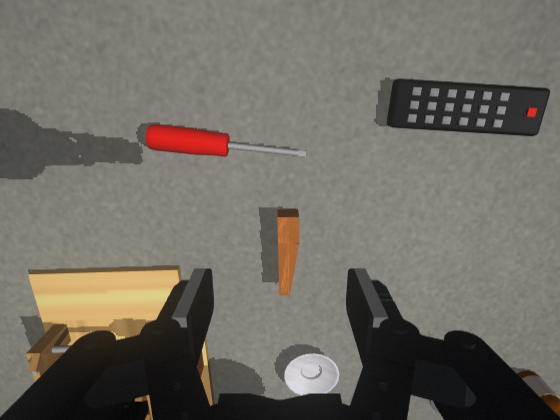

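The wedge is unmoved at (250,288), straight face towards the rack side. I'll grasp the butt.

Call:
servo_tool --pt "45 -29 4 0 -0.009" --pt "45 -29 4 0 0" --pt "45 0 0 30 0" --pt "45 0 0 30 0" --pt "45 0 0 30 0" --pt "45 0 0 30 0" --pt "45 0 0 30 0" --pt "45 0 0 30 0" --pt "45 0 0 0 0"

```text
clock: 37.22
eef_pos: [0.3954, 0.0114, 0.0564]
tool_rot: [0.051, 0.999, -0.0, -0.003]
ft_force: [-0.0, 0.2, 0.3]
grip_width: 0.0453
grasp_force: 0.0
```

```bash
python3 go.py .398 .0110 .013 84.1
```

```text
pos [0.3954 0.0114 0.0564] psi 84.19 tilt [-0.0051 -0.0003] shift [-2.8 -0.1 43.4] turn 0.0015 grip 0.0453 0.0 [-0.   0.2  0.3]
```

Call:
servo_tool --pt "45 -2.5 0 20 0" --pt "45 0 0 15 0" --pt "45 0 0 8 0" --pt "45 0 0 0 0" --pt "0 0 0 0 0" --pt "0 0 0 0 0" --pt "0 0 0 0 0" --pt "0 0 0 0 0" --pt "0 0 0 0 0"

```text
clock: 38.35
eef_pos: [0.4013, 0.0114, 0.0162]
tool_rot: [0.05, 0.999, 0.0, 0.001]
ft_force: [-0.8, 0.4, 5.9]
grip_width: 0.0213
grasp_force: 59.6
```

```bash
python3 go.py .4165 -.1377 .08 85.8
```

```text
pos [0.4013 0.0114 0.0162] psi 84.28 tilt [0.0028 0.0001] shift [ -30.2 -146.8  -63.8] turn -0.0265 grip 0.0213 59.589407444000244 [-0.8  0.4  5.9]
```

Call:
servo_tool --pt "0 0 0 -10 0" --pt "0 0 0 -25 0" --pt "0 0 0 -29 -0.0265" --pt "0 0 0 0 0" --pt "0 -7 -49 0 0" --pt "0 -7 -49 0 0" --pt "0 -7 -48 0 0" --pt "0 0 0 0 0" --pt "0 0 0 0 0"

```text
clock: 39.48
eef_pos: [0.4096, -0.1355, 0.0785]
tool_rot: [0.037, 0.999, 0.001, -0.001]
ft_force: [0.3, 0.4, -1.0]
grip_width: 0.0214
grasp_force: 59.1
```

```bash
python3 go.py .42 -.138 .0262 85.8; python3 - <<'E'
from h import *
v=cam("wrist"); save(v[0],"w6.png"); P=cloud(v); A=np.array([[.9973,-.0728],[.0728,.9973]])
D=P.copy(); D[...,:2]=(P[...,:2]-[.6075,-.234])@A.T
p=np.array(status.get_obs()["eef_pos"]); 
t=(D[...,0]>-.20)&(D[...,0]<-.10)&(D[...,1]>.05)&(D[...,1]<.11)&(D[...,2]>.055)&(D[...,2]<.11)
q=D[t]; print(len(q),q.min(0),q.max(0),np.median(q[:,2]))
for x in np.arange(-.18,-.10,.01):
    k=q[abs(q[:,0]-x)<.005]
    if len(k)>5: print(round(x,3),np.percentile(k[:,1],[2,98]).round(4))
E
```

```text
pos [ 0.4096 -0.1355  0.0785] psi 85.74 tilt [-0.0012  0.001 ] shift [-10.6  -1.8  52.3] turn -0.001 grip 0.0214 59.10030126571655 [ 0.3  0.4 -1. ]
4058 [-0.19998674  0.07048757  0.08646725] [-0.15228272  0.09594962  0.10949967] 0.08830702378907175
-0.18 [0.0724 0.0923]
-0.17 [0.0724 0.0907]
-0.16 [0.0725 0.0893]
-0.15 [0.0765 0.0881]
```

View pics/w6.png

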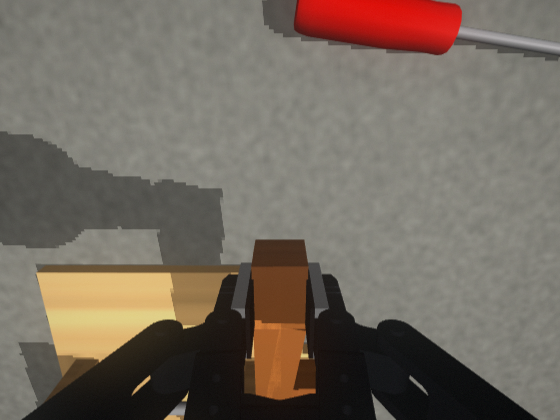

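The wedge is held straight and lines up with the gap. I'll lower it and slide it in part way.

Call:
servo_tool --pt "0 -10 -1.3 0 0" --pt "0 0 0 20 0" --pt "0 0 0 20 0" --pt "0 0 0 8 0" --pt "0 0 0 2 0" --pt "0 0 0 0 0"

```text
clock: 40.28
eef_pos: [0.4211, -0.1378, 0.0297]
tool_rot: [0.036, 0.999, -0.0, 0.001]
ft_force: [-0.3, -1.0, 0.2]
grip_width: 0.0217
grasp_force: 59.1
```

```bash
python3 go.py .45 -.1401 .0263 85.8
```

```text
pos [ 0.4211 -0.1378  0.0297] psi 85.83 tilt [ 0.0016 -0.0003] shift [-29.   -0.2   3.4] turn 0.0005 grip 0.0217 59.11684513092041 [-0.3 -1.   0.2]
```

Call:
servo_tool --pt "0 -5 0 1 0" --pt "0 -5 0 1 0" --pt "0 -5 0 0 0" --pt "0 -5 0 0 0" --pt "0 -5 0 0 0" --pt "0 -4 0 0 0" --pt "0 0 0 1 0" --pt "0 0 0 0 0"

```text
clock: 41.28
eef_pos: [0.4495, -0.14, 0.0263]
tool_rot: [0.037, 0.999, -0.0, 0.0]
ft_force: [-0.3, -0.0, -0.4]
grip_width: 0.0214
grasp_force: 59.3
```

Call:
servo_tool --pt "40 0 0 0 0" --pt "40 0 0 0 0" --pt "40 0 0 0 0" --pt "40 0 0 -20 0" --pt "40 0 0 -30 0" --pt "40 28 0 0 0" --pt "0 32 0 0 0" --pt "0 0 0 0 0" --pt "0 0 0 0 0" --pt "0 0 0 20 0" --pt "0 0 0 25 0" --pt "0 0 0 4 0" --pt "0 0 0 0 0" --pt "0 0 0 0 0"

```text
clock: 43.02
eef_pos: [0.3906, -0.1359, 0.028]
tool_rot: [0.037, 0.999, -0.0, 0.001]
ft_force: [-0.1, -0.5, 0.3]
grip_width: 0.0002
grasp_force: 0.0
```

```bash
python3 go.py .4195 -.1378 .027 85.8; python3 - <<'E'
from meas import *
v=cam("top")
A=np.array([[.9973,-.0728],[.0728,.9973]])
for s in viewer.spot_point("top","wedge_center")[:2]: print(s["p"],A@(atz(v,s["pixel"],.023)[:2]-[.6075,-.234]))
v=cam("wrist"); P=cloud(v)
D=P.copy(); D[...,:2]=(P[...,:2]-[.6075,-.234])@A.T
for y in(.073,.082,.09):
    t=(abs(D[...,1]-y)<.004)&(D[...,0]>-.21)&(D[...,0]<-.09)&(D[...,2]>.03)&(D[...,2]<.042); q=D[t]
    if len(q)>5: print(y,len(q),np.percentile(q[:,0],[1,99]).round(4),np.median(q[:,2]))
E
```

```text
pos [ 0.3906 -0.1359  0.028 ] psi 85.8 tilt [ 0.0025 -0.0006] shift [-28.9   0.2   1.1] turn 0.0001 grip 0.0002 0.0 [-0.1 -0.5  0.3]
0.72 [0.06371848 0.00426312]
0.42 [-0.12890721  0.08327269]
0.082 406 [-0.1832 -0.1701] 0.03584690830412568
```

Call:
servo_tool --pt "0 -12 0 0 0" --pt "0 -10 0 0 0" --pt "0 -3 0 0 0" --pt "0 -3 0 0 0" --pt "0 -3 0 0 0" --pt "0 -3 0 0 0" --pt "0 -3 0 0 0" --pt "0 -2 0 0 0" --pt "0 -2 0 0 0" --pt "0 0 0 0 0"

```text
clock: 44.42
eef_pos: [0.4308, -0.1386, 0.0273]
tool_rot: [0.037, 0.999, -0.0, 0.001]
ft_force: [0.4, -0.1, -0.1]
grip_width: 0.0003
grasp_force: 0.0
```

Call:
servo_tool --pt "0 -2 0 0 0" --pt "0 -2 0 0 0" --pt "0 -2 0 0 0" --pt "0 -1.5 0 0 0" --pt "0 -1.5 0 0 0" --pt "0 -1.5 0 0 0" --pt "0 0 0 0 0"

```text
clock: 45.3
eef_pos: [0.4389, -0.1393, 0.0268]
tool_rot: [0.037, 0.999, -0.0, -0.002]
ft_force: [-4.9, -0.6, 2.8]
grip_width: -0.0
grasp_force: 2.6
```

```bash
python3 go.py .4560 -.1405 .027 85.8
```

```text
pos [ 0.4389 -0.1393  0.0268] psi 85.77 tilt [-0.0033 -0.0002] shift [-17.2   0.1  -0.3] turn -0.0005 grip -0.0 2.589725831708165 [-4.9 -0.6  2.8]
```

Call:
servo_tool --pt "0 -2 0 0 0" --pt "0 -2 0 0 0" --pt "0 -2 0 0 0" --pt "0 -2 0 0 0" --pt "0 -2 0 0 0" --pt "0 -2 0 0 0" --pt "0 -2 0 0 0" --pt "0 0 0 0 0"

```text
clock: 46.3
eef_pos: [0.4504, -0.1409, 0.0262]
tool_rot: [0.037, 0.999, -0.001, -0.004]
ft_force: [-7.7, -3.2, 3.0]
grip_width: -0.0001
grasp_force: 4.6
```

```bash
python3 go.py .4560 -.1405 .027 85.8
```

```text
pos [ 0.4504 -0.1409  0.0262] psi 85.72 tilt [-0.0081 -0.0015] shift [-5.5  0.8 -0.8] turn -0.0014 grip -0.0001 4.577161017805338 [-7.7 -3.2  3. ]
```

Call:
servo_tool --pt "0 -2 -0.3 0 0" --pt "0 -2 -0.3 0 0" --pt "0 -2 -0.3 0 0" --pt "0 -2 -0.3 0 0" --pt "0 -2 -0.3 0 0" --pt "0 0 0 0 0"

```text
clock: 47.05
eef_pos: [0.459, -0.1432, 0.0259]
tool_rot: [0.038, 0.999, -0.001, -0.005]
ft_force: [-11.8, -4.2, 4.8]
grip_width: -0.0001
grasp_force: 5.8
```

Call:
servo_tool --pt "0 -2 -0.3 0 0" --pt "0 -2 -0.3 0 0" --pt "0 -2 0 0 0" --pt "0 -1 0 0 0" --pt "0 0 0 0 0"

```text
clock: 47.68
eef_pos: [0.4637, -0.1439, 0.0255]
tool_rot: [0.038, 0.999, -0.001, -0.007]
ft_force: [-16.4, -3.0, 6.9]
grip_width: 0.0
grasp_force: 7.8
```

Call:
servo_tool --pt "0 -2 0 0 0" --pt "0 -2 0 0 0" --pt "0 0 0 0 0" --pt "0 0 0 0 0"

```text
clock: 48.18
eef_pos: [0.4639, -0.1433, 0.0247]
tool_rot: [0.038, 0.999, -0.0, -0.011]
ft_force: [-23.1, -2.0, 11.2]
grip_width: 0.0001
grasp_force: 11.2
```

```bash
cat > wchk.py <<'E'
from meas import *
A=np.array([[.9973,-.0728],[.0728,.9973]])
v=cam("wrist"); P=cloud(v); D=P.copy(); D[...,:2]=(P[...,:2]-[.6075,-.234])@A.T; D[...,2]-=.01
w=(abs(D[...,0])<.1)&(D[...,2]>.044)&(D[...,2]<.052)&(D[...,1]>.04)&(D[...,1]<.08)
for x in(-.08,-.05,.05,.08):
    q=D[w&(abs(D[...,0]-x)<.015)][:,1]
    if len(q)>10: print("wall outer",x,np.percentile(q,[50,98]).round(4))
t=(D[...,2]>.021)&(D[...,2]<.031)&(D[...,0]>-.18)&(D[...,0]<-.03)&(D[...,1]>.06)&(D[...,1]<.1)
for x in np.arange(-.155,-.1,.008):
    q=D[t&(abs(D[...,0]-x)<.004)][:,1]
    if len(q)>10: print("wedge",round(x,3),np.percentile(q,[2,98]).round(4))
q=D[t&(abs(D[...,1]-.077)<.006)]
if len(q): print("butt x",np.percentile(q[:,0],[1,99]).round(4),"ztop",np.median(q[:,2]))
E
python3 wchk.py; python3 go.py .46 -.14 .027 85.8
```

```text
wedge -0.155 [0.0662 0.0928]
wedge -0.123 [0.0774 0.0814]
wedge -0.115 [0.077  0.0818]
wedge -0.107 [0.0764 0.0827]
butt x [-0.1622 -0.1016] ztop 0.02612063849279459
pos [ 0.4639 -0.1433  0.0247] psi 85.68 tilt [-0.0221  0.0008] shift [ 4.1  3.  -2.2] turn -0.002 grip 0.0002 11.204206645488739 [-22.   -1.6   9.9]
```

Motion has stalled at 23 N, so the wall should be clamped. I'll back off and look.

Call:
servo_tool --pt "0 5 0 0 0" --pt "0 10 0 0 0" --pt "0 20 0 0 0" --pt "0 0 0 -35 0" --pt "0 0 0 -35 0" --pt "0 0 0 -35 0" --pt "0 0 0 -35 0" --pt "0 0 0 -35 0" --pt "0 0 0 -35 0" --pt "0 -20 -10 0 0" --pt "0 0 0 0 0" --pt "0 0 0 0 0"

```text
clock: 49.72
eef_pos: [0.4595, -0.1525, 0.237]
tool_rot: [0.037, 0.999, 0.0, 0.0]
ft_force: [-0.5, 0.7, 0.1]
grip_width: -0.0003
grasp_force: 0.0
```

```bash
python3 wchk.py; python3 rk.py;python3 go.py .708 -.028 .3 0; python3 -c "
import numpy as np,h
h.save(np.load('rk.npz')['im'],'w7.png')"
```

```text
wall outer -0.08 [0.0599 0.0648]
wall outer 0.08 [0.0638 0.0639]
wedge -0.139 [0.0657 0.0876]
wedge -0.131 [0.0657 0.0877]
wedge -0.123 [0.0657 0.0879]
wedge -0.115 [0.0656 0.088 ]
wedge -0.107 [0.0614 0.0984]
butt x [-0.1399 -0.0615] ztop 0.026147433167220437
slot 2 1423 z 0.0753 (array([-0.0246, -0.0103]), array([20.4, 88.9]), 92.2) [[-0.0332, -0.0536], [-0.0151, 0.0315]]
pos [ 0.4592 -0.1524  0.2369] psi 85.81 tilt [-0.0001  0.0005] shift [-239.   142.3  -63.1] turn 1.4977 grip 0.0 0.0 [-0.1 -0.1  0.2]
```

View pics/w7.png

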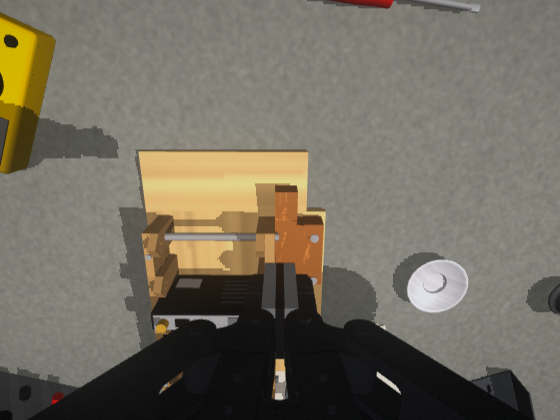

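The wall is closed by about 5 mm and the butt is at (200,285). The wedge centre is at rack x -0.0925, y 0.077. Now I bring the lamp back.

Call:
servo_tool --pt "0 0 0 -32 0" --pt "0 0 0 -32 0" --pt "50 -48 28.5 0 0" --pt "50 -48 28.5 0 0" --pt "50 -48 28.5 0 0" --pt "50 -48 28.5 0 0" --pt "50 -48 28.5 0 0" --pt "50 0 0 0 0.17" --pt "50 0 0 0 0.17" --pt "50 0 0 0 0.17" --pt "50 0 0 0 0.17" --pt "50 0 0 0 0.17" --pt "50 0 0 0 0.17" --pt "50 0 0 0 0.17" --pt "50 0 0 0 0.17" --pt "50 0 0 0 0.17" --pt "50 0 0 0 0"

```text
clock: 51.95
eef_pos: [0.7093, -0.0281, 0.301]
tool_rot: [0.718, 0.696, -0.0, -0.0]
ft_force: [0.6, -0.0, 0.1]
grip_width: 0.0499
grasp_force: 0.0
```

```bash
python3 go.py .7089 -.0269 .2236 -1.8; python3 - <<'E'
from h import *
for n in("wrist","scene","top"):
    v=cam(n); P=cloud(v)
    for k,z in dict(lamp_knob=.228,lamp_head=.2).items():
        for s in viewer.spot_point(n,k)[:1]: print(n,k,round(s["p"],2),np.round(atz(v,s["pixel"],z)[:2],3))
E
```

```text
pos [ 0.7093 -0.0281  0.301 ] psi -1.74 tilt [-0.0003  0.0001] shift [ 1.2 -0.4 77.4] turn 0.0011 grip 0.0499 0.0 [ 0.6 -0.   0.1]
wrist lamp_knob 0.79 [ 0.709 -0.027]
wrist lamp_head 0.59 [0.667 0.045]
scene lamp_knob 0.63 [ 0.711 -0.017]
scene lamp_head 0.93 [0.66  0.053]
top lamp_head 0.67 [0.652 0.051]
```

Call:
servo_tool --pt "50 1 0 25 0" --pt "50 0 0 25 0" --pt "50 0 0 20 0" --pt "50 0 0 7 0" --pt "50 0 0 0 0" --pt "0 0 0 0 0" --pt "0 0 0 0 0" --pt "0 0 0 0 0" --pt "0 0 0 0 0" --pt "0 0 0 0 0" --pt "0 -6.9 -9.3 0 -0.1" --pt "0 -6.9 -9.3 0 -0.1" --pt "0 -6.9 -9.3 0 -0.1" --pt "0 -6.9 -9.3 0 -0.1" --pt "0 -6.9 -9.3 0 -0.1" --pt "0 -6.9 -9.3 0 -0.1" --pt "0 0 0 0 0"

```text
clock: 54.52
eef_pos: [0.6645, -0.0785, 0.2261]
tool_rot: [0.48, 0.877, 0.001, 0.001]
ft_force: [-2.2, 5.0, 7.2]
grip_width: 0.0206
grasp_force: 59.5
```

Call:
servo_tool --pt "0 -6.9 -9.3 0 -0.1" --pt "0 -6.9 -9.3 0 -0.1" --pt "0 -6.9 -9.3 0 -0.1" --pt "0 -6.9 -9.3 0 -0.1" --pt "0 -6.9 -9.3 0 -0.1" --pt "0 -6.9 -9.3 0 -0.1" --pt "0 -6.9 -9.3 0 -0.1" --pt "0 -6.9 -9.3 0 -0.1" --pt "0 -6.9 -9.3 0 -0.1" --pt "0 -6.9 -9.3 0 -0.1" --pt "0 0 0 0 0" --pt "0 0 0 0 0"

```text
clock: 56.02
eef_pos: [0.6747, -0.1879, 0.226]
tool_rot: [0.0, 1.0, 0.001, 0.001]
ft_force: [-1.6, 5.2, 7.3]
grip_width: 0.0204
grasp_force: 59.7
```

Call:
servo_tool --pt "50 0 0 0 0" --pt "50 0 0 0 0" --pt "50 0 0 0 0" --pt "50 0 0 -20 0" --pt "50 0 0 -35 0" --pt "50 0 0 -35 0" --pt "50 0 0 -35 0" --pt "50 45 30 0 0" --pt "50 45 30 0 0" --pt "50 45 30 0 0" --pt "50 45 30 0 0" --pt "50 0 0 0 0" --pt "50 0 0 0 0"

```text
clock: 57.65
eef_pos: [0.502, -0.0735, 0.3508]
tool_rot: [0.002, 1.0, -0.0, 0.001]
ft_force: [-0.2, -0.4, -0.2]
grip_width: 0.0501
grasp_force: 0.0
```

```bash
python3 - <<'E'
from h import *
for n in("wrist","scene","top"):
    v=cam(n); save(v[0],n+"9.png")
    for k,z in dict(lamp_head=.2,wedge_center=.023,rack_middle=.01).items():
        for s in viewer.spot_point(n,k)[:2]: print(n,k,round(s["p"],2),np.round(atz(v,s["pixel"],z)[:2],3))
E
python3 wchk.py
```

```text
wrist lamp_head 0.62 [ 0.6  -0.23]
wrist wedge_center 0.63 [ 0.536 -0.226]
wrist wedge_center 0.59 [ 0.518 -0.151]
scene lamp_head 0.93 [ 0.606 -0.235]
scene wedge_center 0.65 [0.61  0.036]
scene wedge_center 0.6 [ 0.528 -0.151]
scene rack_middle 0.59 [ 0.617 -0.228]
top lamp_head 0.77 [ 0.599 -0.225]
top lamp_head 0.58 [ 0.553 -0.199]
top wedge_center 0.51 [0.599 0.011]
top wedge_center 0.48 [0.62  0.435]
top rack_middle 0.67 [ 0.605 -0.249]
wall outer -0.08 [0.0602 0.0652]
wall outer -0.05 [0.0592 0.0652]
wall outer 0.05 [0.0574 0.0627]
wedge -0.139 [0.0657 0.0881]
wedge -0.131 [0.0658 0.0882]
wedge -0.123 [0.0657 0.088 ]
wedge -0.115 [0.0658 0.0876]
wedge -0.107 [0.0616 0.098 ]
butt x [-0.1396 -0.0362] ztop 0.02603321598927056
```

View pics/wrist9.png

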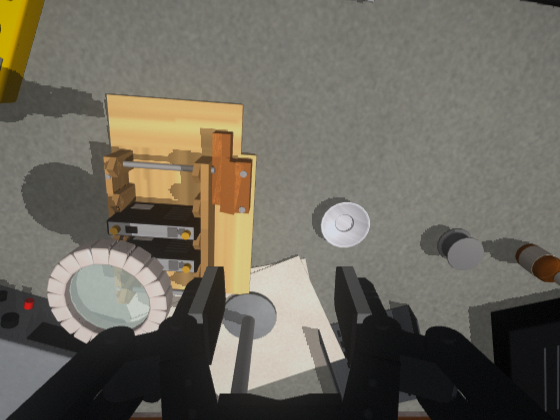

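The final view shows both boxes clamped in their slots at (220,155) and (262,165). The wedge is home at (160,222), and the lamp head at (295,110) is over the rack.

```bash
python3 -c "
from workcell import bot
print(bot.job_done())"
```

```text
the job is handed in; nothing more can be done
None
```

I handed the job in at about 58 s with both boxes clamped in slots 2 and 3, the wedge driven home with the wall closed about 5 mm, and the lamp head back over the rack's middle; no verdict came back.

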